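# Dock the hand-blender battery

## Robot

A 7-joint arm with a two-finger parallel gripper is mounted at the origin on a cart in front of the work surface, level with it; the furniture and walls round the work are solid. World frame = base frame: x ahead of the robot, y to its left, z up, the work surface at z = 0. Lengths are in m, angles in rad, forces in N, time in s.
With the tool pointing down it reaches from about 0.35 to 0.9 m from the base axis. Payload 19.9 kg.
Tool frame: the origin (TCP) lies between the finger pads; the fingertips stand 19 mm ahead of it and the grasp point (between the pads) is the TCP; z points along the fingers, y is the line along which they close (so a half turn about z gives the same grasp; the last joint's range is limited). The gripper opens to 94 mm and grips with 3 to 60 N. Pads are 16 mm wide; open, the fingers measure 119 mm over their backs; the gripper's body (75 mm by 177 mm) begins 78 mm behind the grasp point.
Start: joints at [1.153, 0.417, -0.01, 1.614, 0.005, 1.111, -0.053], TCP at [0.23, -0.581, 0.224] pointing down, gripper open.
Joint ranges: [-2.81, 2.81], [-0.39, 2.02], [-1.27, 1.25], [0.06, 2.57], [-1.19, 4.33], [0.19, 2], [-2.82, 2.82]. Speed limits (rad/s): [1.89, 1.89, 2.39, 2.39, 3.01, 3.01, 3.01].

## Interface

Orientations are given as a 3x3 rotation matrix whose columns are the frame's x, y, z axes.
In Python, from rig import robot gives the robot as it stands. Calls block until the motion is done:
- robot.move_ptp(position, orientation): joint-space move of the TCP to a pose.
- robot.move_linear(position, velocity=0.15, frame=None, threshold=None): straight line of the TCP; frame=None keeps the orientation; velocity is the mean speed in m/s. With threshold (N) it stops when the force on the tool has changed by that much, and returns True; else False.
- robot.goto_joints(angles): joint-space move.
- robot.gripper_to(opening): finger opening in m; the grip force is fixed at half the most; returns when the fingers have stopped.
- robot.pause(seconds).
- robot.ik(position, orientation): joint angles nearest the present ones, or None.
- robot.get_state(): the state.
- robot.grab_frame(name): name is "scene" or "top" or "wrist"; returns the picture (420x560x3 uint8, red, green, blue); there is no depth.
- robot.camera_info(name): a dict with "fx", "fy", "cx", "cy" (pixels), "rvec" (rotation vector, rad) and "tvec" (3), from world to camera coordinates, as OpenCV has them. Camera axes: x right, y down, z forward; pixel columns grow to the right and rows downward; lengths in m; the calibration is good to about 2 mm. A picture is of the moment at which its call begins: read the wrist's pose just before it. camera_info takes no time and is no camera call; for the wrist camera it gives the pose at the moment of the call.
A pose or a line that the arm cannot do raises robot.PlanningError and nothing moves.
- robot.sign_off(): hands the job in; it is judged then, once.
The state is a dict: "time": time; "qpos": joint angles; "joint_vel": joint speeds; "effort": joint torques, N m; "ee_pos": TCP position; "tool_rot": TCP orientation; "force": force on the tool from outside, world axes, zero at the start; "moment": the same for the moment, N m; "opening": finger opening in m; "grasp_force": force on a finger pad.
Only numpy, scipy, OpenCV 4.12 (cv2) and the standard library are available. Lean on these libraries where they do the work, as an engineer would, in place of code of your own. Each camera call takes 0.05 s, during which the arm holds its last target. There are 200 camera calls.

## Task

Put the cordless blender's battery pack on its charging dock: with the stepped-down nose leading, lay its foot on the lower end of the sloping shoe and, keeping hold of it, slide it up under the rail lips until it is fully home against the end stop and the sprung detent has clicked into its groove. Then let go, so that the detent alone holds it, and leave the timer, the shaker and the spice jar standing where they are.

Things in the scene. Friction and masses are not known exactly. Their poses are not given: they have to be found in the camera images.
- pack: Black loose battery pack, 80x62x55 mm, about 0.35 kg, upright beside the dock. Origin: centre of its underside; x to the nose, y left, z up. Foot: plate 80 long, 62 wide, 8 high, 22 mm wide cross groove below at x = +20 mm. Body over it 50 mm wide (y), flat sides, 30 mm high over the full length, 54 mm high for x = -40..+20; so the nose (+x, brass contacts) is a low step.
- pack_grip (a point): Good grasp centre on the pack's 50 mm wide body, 40 mm above the pack's origin (pack's axes). To pass over the dock's lips the fingertips must stay 19 mm or more above the pack's underside.
- shoe: Sloping shoe of the dock. Origin: the deck point where the pack's origin lies when home; x up the slope (25 degrees above level), y left, z square to the deck. Deck at z = 0, x = -125..+51 mm, 92 wide. From x = -33 mm steel lips overhang the flanges: underside z = 10 (14 at entry), top 15 (18 at entry), 55 mm between them; side walls 66 mm apart. Stop face x = +41.5, 24 high.
- shoe_entry (a point): Point of the deck 85 mm down the slope from the shoe's origin (shoe's axes), where the pack's origin lies when the pack is laid on the open lower deck, nose before the side walls: these flare to 82 mm apart at x = -57 mm of the shoe. The deck is slick: a pack let go before the detent holds slides back down.
- dock: The charging dock, fixed to the table: wedge-shaped grey housing on a black base 172 x 104 mm, low at its -x side (deck 20 mm high) and high at its +x side (deck 94 mm high). Origin: centre of its underside; x level, in the direction in which the shoe climbs, z up.
- detent (a joint): Travel in m of the detent, a sprung dark steel cam 24 mm wide in the deck, at x = +20 mm in the shoe's frame, standing 4 mm out of the deck. 0: fully up (empty, or clicked into the pack's groove); about 0.002 to 0.004 while the pack's foot presses it down. It takes some 6 to 15 N along the slope to ride over it.
- timer: Bystander: round white wind-up kitchen timer, 62 mm across, 44 mm high, origin under its centre.
- shaker: Bystander: aluminium dredge shaker with a side handle, 66 x 90 mm, 106 mm high, origin under its centre.
- jar: Bystander: spice jar with a green cap, 42 x 42 mm, 99 mm high, origin under its centre.
- pack_nose (a point): Middle of the pack's nose face, 40 mm ahead of the pack's origin and 19 mm above its underside.
There are look-alikes about, which are no part of the job. Leave any red look-alike of the pack alone.

How it is judged:
At the end, for the whole second after the job is handed in: Pack home on the shoe: origins within 4 mm along each shoe axis, axes within 0.1 rad, nose up the slope (over 33 mm up from the shoe's origin), detent up in the groove (under 1.5 mm), pack at rest (under 0.02 m/s); timer, shaker and jar within 30 mm of where they stood (x of pack in the frame of shoe between -0.004 and 0.004 m and y of pack in the frame of shoe between -0.004 and 0.004 m and z of pack in the frame of shoe between -0.004 and 0.004 m and angle between the x axis of pack and the x axis of shoe, either way round below 0.1 rad and angle between the z axis of pack and the z axis of shoe, either way round below 0.1 rad and value of joint detent below 0.0015 m and linear speed of pack below 0.02 m/s and distance of each of timer, shaker, jar from where it was at the start of the episode below 0.03 m and x of pack_nose in the frame of shoe above 0.033 m); the robot touches nothing.
It fails at once if the wind-up timer is pushed 30 mm or more from its place or knocked over (distance of timer from where it was at the start of the episode above 0.03 m or angle between timer's own z axis and vertical above 0.5 rad).
It fails at once if the shaker is pushed 30 mm or more from its place or knocked over (distance of shaker from where it was at the start of the episode above 0.03 m or angle between shaker's own z axis and vertical above 0.5 rad).
It fails at once if the spice jar is pushed 30 mm or more from its place or knocked over (distance of jar from where it was at the start of the episode above 0.03 m or angle between jar's own z axis and vertical above 0.5 rad).
It also fails if it takes over 48 s, if anything falls off the work surface, if the arm or the gripper's body presses on something with over 40 N, if the wrist force passes 120 N, or if a joint passes its speed limit or range.

## Working session

There is one attempt and no reset: what is moved stays moved. The work goes in short steps, each a Python script; the robot and the scene stay as the last script left them, time stands still between calls to the robot, and variables do not carry over. Pictures are saved under pics/ and viewed, at most 10 in all, crops included, and the job is handed in when it is done.

```bash
ls; mkdir -p pics
python3 - <<'E'
from rig import robot
import cv2, numpy as np
ims=[]
for n in ["scene","top","wrist"]:
    im=robot.grab_frame(n); cv2.imwrite(f"pics/{n}0.png",im[:,:,::-1])
    c=robot.camera_info(n); R=cv2.Rodrigues(np.array(c["rvec"]))[0]
    print(n,c["fx"],c["cx"],c["cy"],"pos",-R.T@np.array(c["tvec"]).ravel(),"fwd",R[2])
s=robot.get_state();print(s["time"],s["ee_pos"],s["tool_rot"],s["opening"])
E
```

```text
pics
scene 519.68389687151 279.91341703289766 211.84064975978606 pos [0.09164944 0.73885571 0.66683906] fwd [ 0.47358686 -0.70157599 -0.5324534 ]
top 404.5904081517286 277.38226855733336 212.71187754786632 pos [ 0.45833811 -0.04364446  0.91330866] fwd [ 0.19591583  0.02198218 -0.9803743 ]
wrist 335.00941172936484 279.21176432691067 209.5822430060092 pos [ 0.29700203 -0.55436107  0.38650827] fwd [-0.23001614 -0.08954486 -0.96905846]
0.15 [ 0.22989068 -0.58090616  0.22398377] [[ 9.29824204e-01  3.68003814e-01 -3.77666104e-04]
 [ 3.68004005e-01 -9.29823835e-01  8.29210046e-04]
 [-4.60104855e-05 -9.10002210e-04 -9.99999585e-01]] 0.09381316731635368
```

View pics/top0.png

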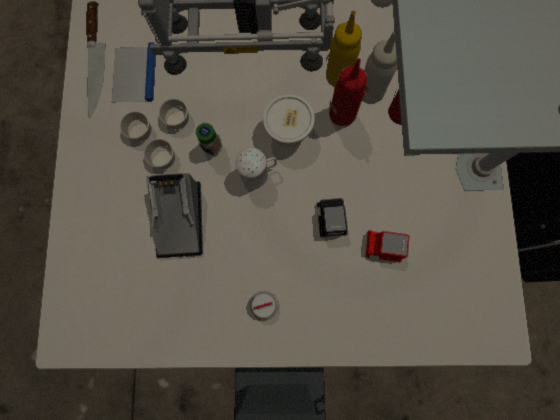

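View pics/scene0.png

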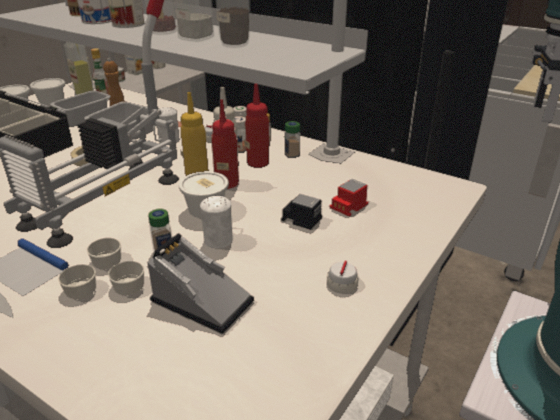

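The top view shows the dock at about (176,215) with its high end upward, the black pack at (332,218) with its nose to the left, the red look-alike at (388,246), the timer at (263,306), the shaker at (252,163) and the jar at (207,138). The scene view confirms that the pack's nose step points towards the dock side, and that the contacts and stop are at the far end of the dock.

```bash
cat > h.py <<'E'
import numpy as np, cv2
from rig import robot
def cam(n):
    c=robot.camera_info(n); R=cv2.Rodrigues(np.array(c["rvec"],float))[0]; t=np.array(c["tvec"],float).ravel()
    K=np.array([[c["fx"],0,c["cx"]],[0,c["fy"],c["cy"]],[0,0,1]]); return K,R,t
def onplane(C,uv,z):
    K,R,t=C; o=-R.T@t; d=R.T@np.linalg.inv(K)@np.array([uv[0],uv[1],1.]); return o+d*(z-o[2])/d[2]
def tri(Cs,uvs):
    A=[];b=[]
    for (K,R,t),uv in zip(Cs,uvs):
        o=-R.T@t; d=R.T@np.linalg.inv(K)@np.array([uv[0],uv[1],1.]); d/=np.linalg.norm(d)
        P=np.eye(3)-np.outer(d,d); A.append(P); b.append(P@o)
    x,*_=np.linalg.lstsq(np.vstack(A),np.hstack(b),rcond=None)
    return x,np.linalg.norm(np.vstack(A)@x-np.hstack(b))
def proj(C,X):
    K,R,t=C; p=K@(R@np.asarray(X)+t); return p[:2]/p[2]
def tool(yaw_y,tilt_n=(0,0,1)):
    "tool rot: z=-n, y along yaw_y"
    z=-np.array(tilt_n,float); z/=np.linalg.norm(z); y=np.array(yaw_y,float); y-=z*(y@z); y/=np.linalg.norm(y)
    return np.column_stack([np.cross(y,z),y,z])
def snap(name,n="wrist"):
    C=cam(n); im=robot.grab_frame(n)[:,:,::-1].copy(); cv2.imwrite(f"pics/{name}.png",im); np.savez(f"pics/{name}.npz",K=C[0],R=C[1],t=C[2]); return C,im
def load(name):
    d=np.load(f"pics/{name}.npz"); return (d["K"],d["R"],d["t"]),cv2.imread(f"pics/{name}.png")
E
python3 - <<'E'
from h import *
C=cam("top")
for n,uv,z in [("pack",(332,218),.05),("dock",(176,217),.05),("docklowL",(156,256),0.01),("docklowR",(201,254),.01),("dockhighL",(150,178),.0),("timer",(263,306),.04),("shaker",(252,163),.1),("jar",(207,132),.099)]:
    print(n,onplane(C,uv,z).round(3))
s=robot.get_state(); Rt=s["tool_rot"]; K,R,t=cam("wrist")
print("cam in tool",Rt.T@(-R.T@t-s["ee_pos"]),"fwd",Rt.T@R[2],"right",Rt.T@R[0])
for y in [(1,0,0),(-1,0,0),(0,1,0),(0,-1,0)]:
    print(y,robot.ik([.5,-.14,.25],tool(y)),robot.ik([.5,.2,.25],tool(y)), robot.ik([.5,.2,.11],tool(y,(-.4226,0,.9063))))
E
```

```text
pack [ 0.617 -0.142  0.05 ]
dock [0.625 0.197 0.05 ]
docklowL [0.545 0.251 0.01 ]
docklowR [0.547 0.149 0.01 ]
dockhighL [0.73  0.277 0.   ]
timer [0.433 0.009 0.04 ]
shaker [0.729 0.027 0.1  ]
jar [0.8   0.124 0.099]
cam in tool [ 7.21629802e-02 -1.32922841e-04 -1.62527759e-01] fwd [-2.46782854e-01 -5.04025209e-04  9.69070673e-01] right [-2.38234140e-04  9.99999866e-01  4.59443313e-04]
(1, 0, 0) [ 0.670683    0.23894922 -0.53023183  1.83082206  0.13422192  1.10725402
  0.09263448] [ 0.40718815  0.42023976 -1.07175443  1.77513206  0.39701532  1.18483301
 -0.78194175] [-0.01541759  0.33492228 -0.6285951   2.20988525  1.04375215  0.50096689
 -1.48087443]
(-1, 0, 0) [-0.66872233  0.3473182   1.08936383  1.87021069 -0.34032945  1.12857569
 -2.59626278] [ 0.41335965  0.42469834 -1.08175614  1.77498937  0.4030917   1.18714165
  2.35447056] [ 0.35015561  0.49895901 -1.08443577  2.20082777  1.26253534  0.71369706
  1.5240226 ]
(0, 1, 0) [ 0.81276929  0.26593751 -0.70273134  1.82667983  0.19011183  1.11717771
  1.61429751] [ 0.42344999  0.4323043  -1.09835154  1.77475825  0.41334602  1.19111939
  0.77493512] [ 0.43889595  0.59174524 -1.21915793  2.19907367  1.3357669   0.81969043
 -0.08019492]
(0, -1, 0) [ 0.47054314  0.21574994 -0.2954039   1.8370925   0.07003175  1.09882049
 -1.42106846] [ 0.32056104  0.36953401 -0.94035068  1.77723658  0.32388765  1.1597844
 -2.29030602] [-0.65319234  0.27527031  0.09053487  2.22966409  0.67324438  0.33382431
 -2.7482348 ]
```

Run:
```python
from h import *
T=tool((1,0,0))
robot.move_ptp([.60,-.16,.22],T); snap("p1")
robot.move_ptp([.60,-.10,.22],T); snap("p2")
T=tool((0,-1,0))
print(robot.get_state()["time"])
robot.move_ptp([.60,.17,.30],T); snap("d1")
robot.move_linear([.56,.23,.30],velocity=.2); snap("d2")
print(robot.get_state()["time"],robot.get_state()["qpos"])
for a,b in [("p1","p2"),("d1","d2")]:
    A=cv2.imread(f"pics/{a}.png");B=cv2.imread(f"pics/{b}.png")
    cv2.imwrite(f"pics/{a}{b}.png",cv2.convertScaleAbs(np.hstack([A[:,80:480],B[:,80:480]]),alpha=1.6))
```

```text
2.6167
4.9667 [-0.15881766  0.34506728 -0.36496258  1.5624777   0.12765134  1.25761735
 -2.11494261]
```

View pics/p1p2.png

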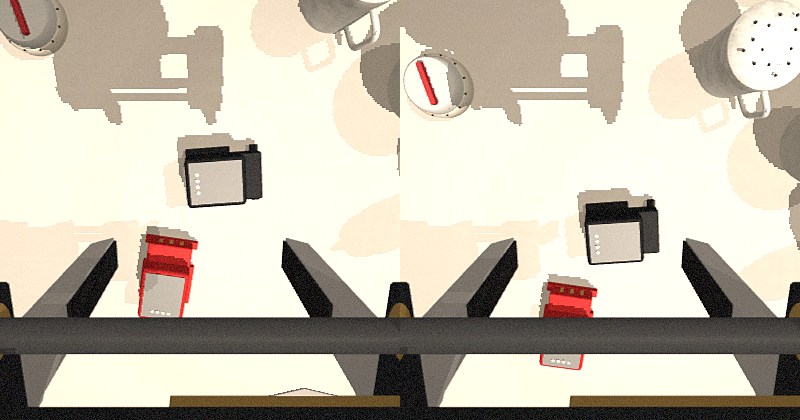

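View pics/d1d2.png

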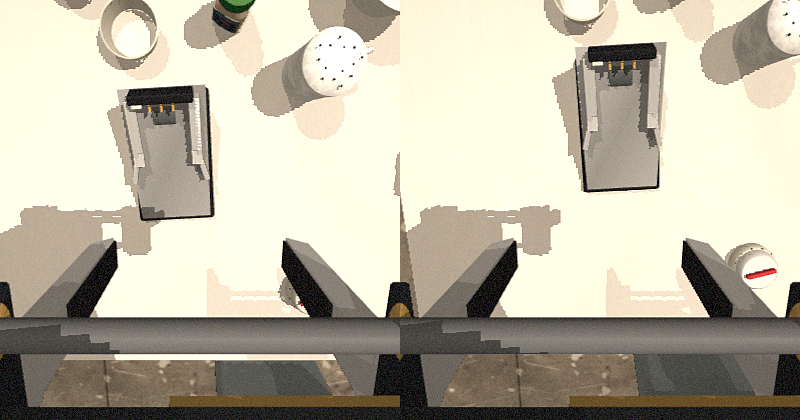

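In the wrist views, image right is world +x for p1/p2, and image up is world +x for d1/d2. The pack's label sits at (186..245,157..205) in the left half, with the low nose on its right at about (253,175), so the nose points along world +x. The dock runs from its low end at (178,217) to the black stop at (160,96) in the left half, so it is close to +x as well. I'll enlarge both to pick features.

Run:
```python
from h import *
def crop(n,x,y,w,h,k): 
    im=cv2.convertScaleAbs(load(n)[1],alpha=1.6)[y:y+h,x:x+w]; return cv2.resize(im,None,fx=k,fy=k,interpolation=cv2.INTER_CUBIC)
cv2.imwrite("pics/cp.png",np.vstack([np.hstack([crop("p1",255,135,100,75,4),crop("p2",255,192,100,75,4)])]))
cv2.imwrite("pics/cd.png",np.hstack([crop("d1",190,80,100,148,4),crop("d2",250,38,100,148,4)]))
```

```text
(no output)
```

View pics/cp.png

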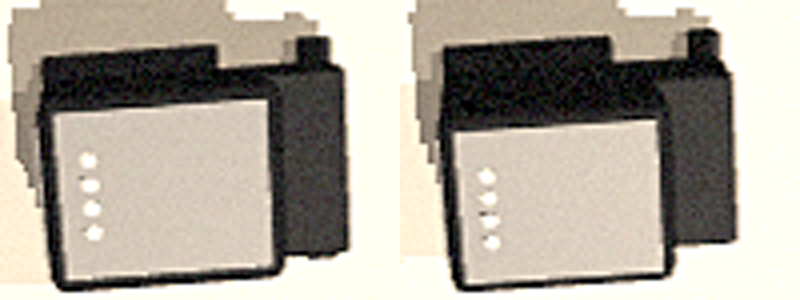

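View pics/cd.png

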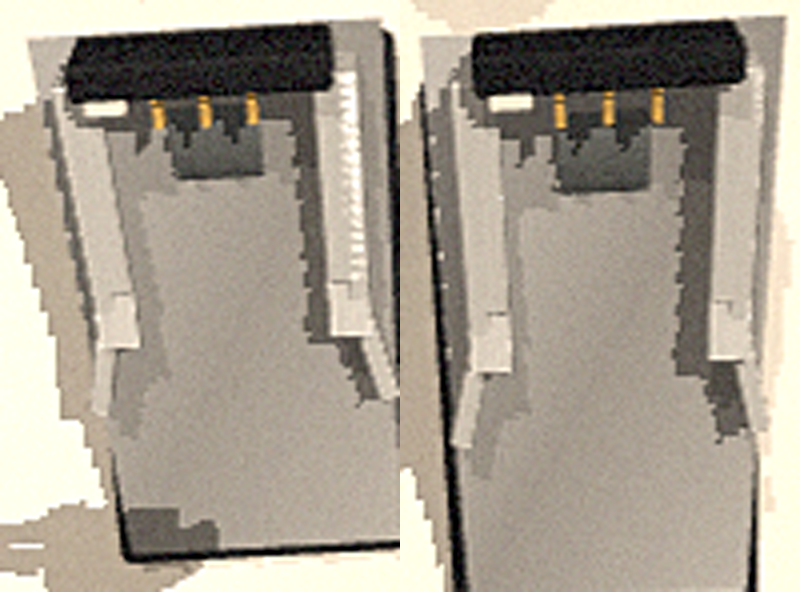

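The crops are clear. In the pack crops I can pick the label corners and nose corners by eye, and in the dock crops the lip-entry inner corners at about (138,348)/(332,335) and (112,372)/(310,360), plus the detent corners. The deck's lower corners I'll get from dark-edge line fits.

```bash
cat > meas.py <<'E'
from h import *
def px(o,c): return [o[0]+(c[0]+.5)/4-.5,o[1]+(c[1]+.5)/4-.5]
C1,C2=load("p1")[0],load("p2")[0]
print("PACK")
for n,a,b in [("TL",(52,113),(55,132)),("TR",(268,99),(258,119)),("BR",(272,268),(266,267)),("BL",(65,283),(62,284)),("noseT",(342,69),(330,66)),("noseB",(348,252),(335,240))]:
    x,e=tri([C1,C2],[px((255,135),a),px((255,192),b)]); print(n,(x*1000).round(1),round(e*1000,2))
D1,D2=load("d1")[0],load("d2")[0]
print("DOCK")
for n,a,b in [("lipL",(138,348),(112,372)),("lipR",(332,335),(310,360)),("detL",(175,178),(157,190)),("detR",(262,176),(248,190)),("wallL",(108,415),(68,447))]:
    x,e=tri([D1,D2],[px((190,80),a),px((250,38),b)]); print(n,(x*1000).round(1),round(e*1000,2))
def corners(n,x0,x1,ys,ye):
    g=cv2.cvtColor(load(n)[1],cv2.COLOR_BGR2GRAY).astype(int)
    dark=g<40; L=[];R=[];B=[]
    for r in range(ys,ye):
        run=np.where(dark[r,x0:x1])[0]+x0
        if len(run)<2: continue
        m=(x0+x1)/2
        l=run[run<m]; rr=run[run>m]
        if len(l): L.append((r,l.max()+.5))
        if len(rr): R.append((r,rr.min()-.5))
    for c in range(x0+25,x1-25):
        run=np.where(dark[ys:ye+25,c])[0]+ys
        if len(run): B.append((c,run.min()-.5))
    fit=lambda P:np.polyfit(*np.array([p for p in P]).T,1)
    def rob(P):
        P=np.array(P,float)
        for _ in range(3):
            k=np.polyfit(P[:,0],P[:,1],1); P=P[abs(np.polyval(k,P[:,0])-P[:,1])<1.2]
        return k,len(P)
    (l,nl),(r,nr),(b,nb)=rob(L),rob(R),rob(B); print(n,nl,nr,nb)
    out=[]
    for k in (l,r): # u=k0 v+k1 ; v=b0 u+b1
        v=(b[0]*k[1]+b[1])/(1-b[0]*k[0]); out.append((k[0]*v+k[1],v))
    return out
c1=corners("d1",205,305,192,210); c2=corners("d2",245,350,160,184)
print(np.round(c1,1).tolist(),np.round(c2,1).tolist())
for a,b in zip(c1,c2):
    x,e=tri([D1,D2],[a,b]); print("deckcorner",(x*1000).round(1),round(e*1000,2))
E
python3 meas.py
```

```text
PACK
TL [ 589.4 -125.7   57.4] 0.43
TR [ 641.3 -122.6   56.1] 0.12
BR [ 645.3 -166.8   46.7] 0.68
BL [ 591.4 -169.1   52.8] 0.45
noseT [ 666.1 -118.7   16.4] 0.09
noseB [ 668.  -167.1   26.3] 0.13
DOCK
lipL [625.2 232.5  79.2] 0.21
lipR [628.5 177.1  76.2] 0.28
detL [672.5 220.2  81.3] 0.23
detR [672.8 196.   81.7] 0.24
wallL [603.1 245.4  61.9] 0.22
d1 7 18 50
d2 24 21 55
[[222.0, 218.2], [290.7, 215.0]] [[266.6, 189.5], [336.4, 185.5]]
deckcorner [547.9 247.6  22.6] 0.43
deckcorner [552.4 154.1  20.8] 0.41
```

```bash
cat >> h.py <<'E'
a=np.radians(25); yaw=.054
O=np.array([.6638,.2069,.0738])
X=np.array([np.cos(a)*np.cos(yaw),np.cos(a)*np.sin(yaw),np.sin(a)]); Y=np.array([-np.sin(yaw),np.cos(yaw),0]); Z=np.cross(X,Y)
def shoe(x,y,z): return O+x*X+y*Y+z*Z
E
python3 - <<'E'
from h import *
def px(o,c): return [o[0]+(c[0]+.5)/4-.5,o[1]+(c[1]+.5)/4-.5]
res=[]
for n,o,P in [("p1",(255,135),[(52,113),(268,99),(272,268),(65,283)]),("p2",(255,192),[(55,132),(258,119),(266,267),(62,284)])]:
    q=np.array([onplane(load(n)[0],px(o,c),.054)[:2] for c in P]); e=[q[1]-q[0],q[2]-q[3]]; f=[q[0]-q[3],q[1]-q[2]]
    print((q.mean(0)*1000).round(1),[round(np.arctan2(v[1],v[0]),3) for v in e],[round(np.arctan2(-v[0],v[1]),3) for v in f],[round(np.linalg.norm(v)*1000,1) for v in e+f])
for n,o,P in [("p1",(255,135),[(342,69),(348,252)]),("p2",(255,192),[(330,66),(335,240)])]:
    print("nose38",[(onplane(load(n)[0],px(o,c),.038)*1000).round(1).tolist() for c in P])
G=np.array([.607,-.147]);
for s in (1,-1):
    print(s); T=tool((0,s,0)); Tt=tool(s*Y,Z)
    for p,t in [((.607,-.147,.2),T),((.607,-.147,.042),T),(shoe(-.085,0,.15),Tt),(shoe(-.085,0,.042),Tt),(shoe(0,0,.042),Tt),(shoe(0,0,.15),Tt)]:
        q=robot.ik(p,t); print(None if q is None else np.round(q,2))
E
```

```text
[ 616.6 -145.7] [np.float64(0.062), np.float64(0.072)] [np.float64(0.065), np.float64(0.052)] [np.float64(52.8), np.float64(52.2), np.float64(42.8), np.float64(42.3)]
[ 616.8 -145.6] [np.float64(0.068), np.float64(0.09)] [np.float64(0.037), np.float64(0.082)] [np.float64(52.0), np.float64(53.9), np.float64(41.9), np.float64(40.7)]
nose38 [[662.2, -117.0, 38.0], [665.8, -164.5, 38.0]]
nose38 [[662.1, -113.3, 38.0], [665.7, -162.5, 38.0]]
1
[ 0.92  0.68 -1.09  1.61  0.63  1.24  1.28]
[ 0.91  0.95 -1.09  1.71  0.94  1.1   1.08]
[ 0.41  0.36 -1.08  2.12  0.95  0.67  0.33]
[ 0.38  0.72 -1.09  2.08  1.43  0.79  0.02]
[ 0.38  0.75 -1.09  1.89  1.3   0.84  0.25]
[ 0.41  0.46 -1.08  1.92  0.93  0.79  0.47]
-1
[ 0.35  0.45 -0.22  1.63  0.11  1.07 -1.47]
[ 0.33  0.64 -0.19  1.73  0.16  0.78 -1.51]
[-0.24  0.2  -0.32  2.13  0.58  0.49 -2.52]
[-0.46  0.43 -0.03  2.1   0.75  0.28 -2.69]
[-0.32  0.47 -0.13  1.91  0.56  0.41 -2.42]
[-0.22  0.27 -0.28  1.94  0.46  0.58 -2.33]
```

Run:
```python
from h import *
py=.066; T=tool((-np.sin(py),np.cos(py),0)); p=np.array([.6262,-.145,0])
robot.move_ptp(p+[0,0,.2],T)
print(np.round(robot.get_state()["qpos"],2))
robot.move_linear(p+[0,0,.12],velocity=.2); snap("g1")
hit=robot.move_linear(p+[0,0,.042],velocity=.08,threshold=8); print("hit",hit)
robot.gripper_to(.03)
s=robot.get_state(); print(s["time"],s["opening"],s["grasp_force"],s["ee_pos"],s["force"])
robot.move_linear(p+[0,0,.23],velocity=.15)
robot.move_ptp(shoe(-.085,0,.15),tool(Y,Z))
s=robot.get_state(); print(s["time"],s["opening"],s["ee_pos"],s["force"],np.round(s["qpos"],2)); snap("g2"); snap("s2","scene")
A=load("g2")[1][:,80:480];B=load("s2")[1][100:380,60:340]
cv2.imwrite("pics/v1.png",np.hstack([cv2.convertScaleAbs(A,alpha=1.6),cv2.resize(cv2.convertScaleAbs(B,alpha=1.4),(400,420))]))
```

```text
[ 0.89  0.72 -1.09  1.57  0.66  1.26  1.33]
hit False
10.4583 0.050047351854976344 29.992095306515694 [ 0.62619395 -0.14498196  0.04200992] [ 0.05605617 -0.40729409  0.28391313]
13.2167 0.04982281110776512 [0.52428632 0.19868967 0.17392169] [-0.86506636 -0.29791228 -2.36781507] [ 0.33  0.32 -0.97  2.12  0.88  0.63  0.37]
```

View pics/v1.png

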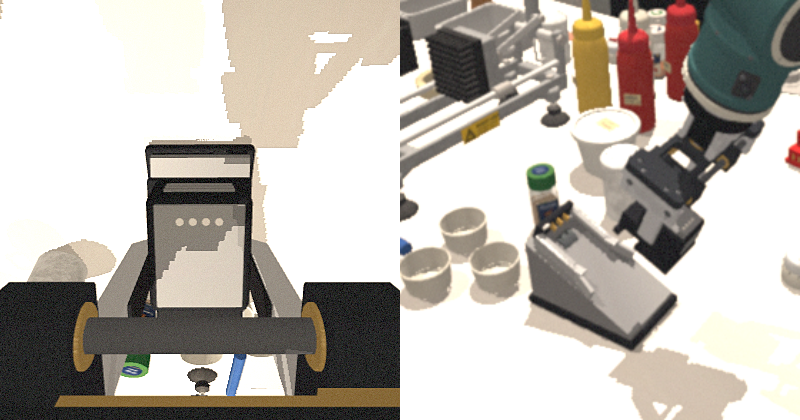

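The pack is held squarely (opening 50 mm) and tilted with the slope above the lower deck. In the left panel its top is at (200,225), with the dots facing the camera; the scene panel shows nothing disturbed. Next I'll touch down on the deck.

Run:
```python
from h import *
def st(m):
    s=robot.get_state(); d=s["ee_pos"]-O; B=np.column_stack([X,Y,Z]); print(m,round(s["time"],2),(B.T@d*1000).round(2),"F",(B.T@s["force"]).round(1),round(s["opening"]*1000,2),round(s["grasp_force"],1))
robot.move_linear(shoe(-.085,0,.055),velocity=.12); robot.pause(.2); st("above")
print(robot.move_linear(shoe(-.085,0,.034),velocity=.02,threshold=4)); st("touch"); robot.pause(.2); st("settled")
snap("t1","scene"); 
B=load("t1")[1][170:350,130:370]; cv2.imwrite("pics/v2.png",cv2.resize(cv2.convertScaleAbs(B,alpha=1.4),(800,600)))
```

```text
above 14.46 [-8.458e+01 -5.000e-02  5.549e+01] F [-1.3  0.1 -3.3] 50.0 30.0
True
touch 15.16 [-8.539e+01 -3.000e-02  4.112e+01] F [ 0.6 -0.8  1.7] 49.95 30.0
settled 15.36 [-85.72  -0.15  41.14] F [-0.4  0.6 -0.2] 49.82 30.0
```

View pics/v2.png

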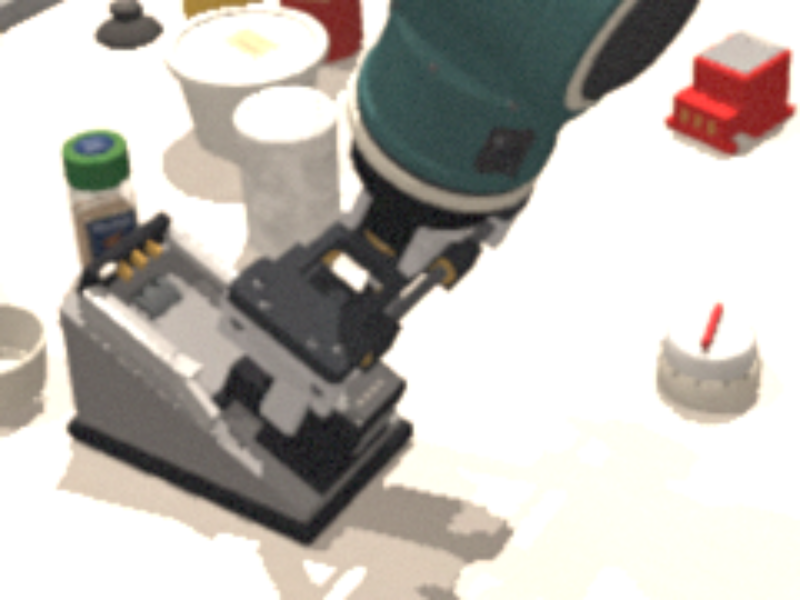

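The pack's foot is lying on the open lower deck with its nose between the flares, at about (240,390) in the crop. The shaker, jar and timer are untouched. Touchdown came at z=41.1 mm, within 1 mm of the estimate. Next I'll slide it up.

Run:
```python
from h import *
def st(m):
    s=robot.get_state(); d=s["ee_pos"]-O; B=np.column_stack([X,Y,Z]); print(m,round(s["time"],2),(B.T@d*1000).round(2),"F",(B.T@s["force"]).round(1),round(s["opening"]*1000,2),round(s["grasp_force"],1))
z=.0413
for x,v in [(-.055,.04),(-.04,.03),(-.025,.03)]:
    h=robot.move_linear(shoe(x,0,z),velocity=v,threshold=15); st(f"{x} {h}")
    if h: break
else:
    h=robot.move_linear(shoe(.010,0,z),velocity=.03,threshold=35); st(f"home? {h}")
    robot.pause(.2); st("rest")
```

```text
-0.055 False 16.33 [-5.526e+01 -5.000e-02  4.124e+01] F [-1.4 -0.7 -3.3] 49.74 30.0
-0.04 False 16.98 [-40.13  -0.05  41.26] F [-2.1 -0.2 -3.2] 50.07 30.0
-0.025 False 17.63 [-25.     0.19  41.45] F [-5.9  0.6  4.7] 49.81 30.0
home? False 18.95 [5.010e+00 4.000e-02 4.065e+01] F [-30.4  -3.7  21.6] 49.44 30.0
rest 19.15 [ 5.06  0.08 40.66] F [-29.8  -4.4  20.3] 50.18 30.0
```

Run:
```python
from h import *
def st(m):
    s=robot.get_state(); d=s["ee_pos"]-O; B=np.column_stack([X,Y,Z]); print(m,round(s["time"],2),(B.T@d*1000).round(2),"F",(B.T@s["force"]).round(1),round(s["opening"]*1000,2),round(s["grasp_force"],1))
h=robot.move_linear(shoe(.0125,0,.0418),velocity=.02,threshold=25); robot.pause(.3); st(f"push {h}")
h=robot.move_linear(shoe(.006,0,.0418),velocity=.02); robot.pause(.3); st(f"relax {h}")
snap("e1","scene"); snap("e2","top")
B=load("e1")[1][190:325,130:310]; A=load("e2")[1][150:270,130:220]
cv2.imwrite("pics/v3.png",cv2.resize(cv2.convertScaleAbs(B,alpha=1.5),(800,600),interpolation=cv2.INTER_CUBIC))
```

```text
push False 19.73 [6.030e+00 4.000e-02 4.076e+01] F [-37.7  -3.9  21.2] 49.65 30.0
relax False 20.5 [ 5.61 -0.09 41.6 ] F [-7.6 -0.4 -4. ] 49.91 30.0
```

View pics/v3.png

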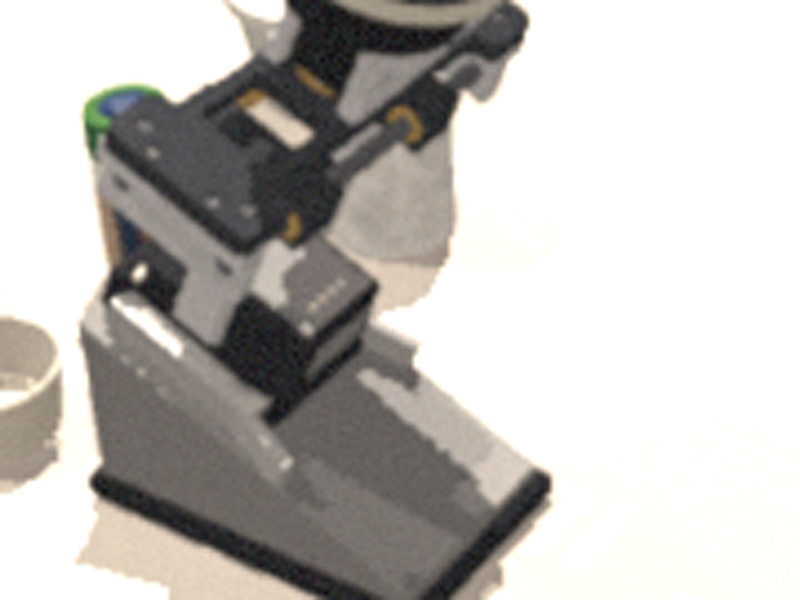

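Run:
```python
from h import *
C=load("e1")[0]
f=lambda p:((proj(C,p)-[130,190]+.5)*[800/180,600/135]-.5).round(0)
for dx in (-.02,-.004,0,.004): print(dx,"rearTopL",f(shoe(-.04+dx,.025,.053)),"rearTopR",f(shoe(-.04+dx,-.025,.053)),"footL",f(shoe(-.04+dx,.031,-.001)))
print("lip/deck check: deckLow corners",f(shoe(-.125,.046,-.001)),f(shoe(-.125,-.046,-.001)),"lipentryL",f(shoe(-.033,.0275,.017)))
```

```text
-0.02 rearTopL [350. 383.] rearTopR [426. 315.] footL [305. 468.]
-0.004 rearTopL [319. 357.] rearTopR [396. 291.] footL [275. 443.]
0 rearTopL [311. 351.] rearTopR [388. 284.] footL [267. 436.]
0.004 rearTopL [304. 344.] rearTopR [381. 278.] footL [260. 430.]
lip/deck check: deckLow corners [405. 594.] [535. 460.] lipentryL [271. 395.]
```

The crop shows the pack's rear top edge at (302,338)–(377,285), at or slightly beyond the predicted home position. The push also met a hard stop (30 N for almost no motion). I'll relax, release and check.

Run:
```python
from h import *
robot.move_linear(shoe(.0052,0,.0416),velocity=.02); robot.pause(.2)
print(robot.get_state()["force"])
robot.gripper_to(.075); robot.pause(.3)
snap("f0","scene")
robot.move_linear(shoe(.0052,0,.15),velocity=.1)
robot.move_linear(shoe(-.10,0,.19),velocity=.15); robot.pause(.3)
snap("f1","scene"); snap("f2","wrist"); print(robot.get_state()["time"])
B=load("f1")[1][190:325,130:310]; D=load("f2")[1][:,140:420]
d=cv2.absdiff(load("e1")[1],load("f1")[1])
cv2.imwrite("pics/v4.png",np.hstack([cv2.resize(cv2.convertScaleAbs(B,alpha=1.5),(500,375),interpolation=cv2.INTER_CUBIC),cv2.resize(cv2.convertScaleAbs(D,alpha=1.5),(250,375))]))
```

```text
[-0.50625816 -0.17314676 -3.76691654]
24.525
```

View pics/v4.png

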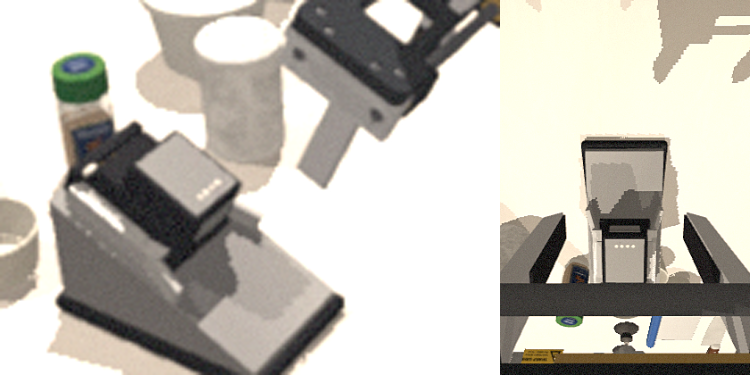

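After release the pack stays on the slick deck, with its dots at about (210,190) in the left panel. It settled back roughly 2.6 mm from the stop, which matches the 1.5 mm stop gap plus the groove's play on the detent. The bystanders stand where they were. One quick numeric check that the pack isn't creeping, then hand in.

Run:
```python
from h import *
snap("f3","scene")
g=lambda n:cv2.cvtColor(load(n)[1],cv2.COLOR_BGR2GRAY)
t=g("f1")[228:262,185:217]
for n in ("f0","f3","e1"):
    r=cv2.matchTemplate(g(n)[218:272,175:227],t,cv2.TM_CCOEFF_NORMED); m=cv2.minMaxLoc(r); print(n,m[3][0]-10,m[3][1]-10,round(m[1],3))
print(robot.get_state()["time"]); print(robot.sign_off())
```

```text
f0 -4 -10 0.138
f3 0 0 0.999
e1 -5 10 0.085
24.575
the job is handed in; nothing more can be done
None
```

The battery pack is on the dock and was handed in at 24.6 s; I infer the detent has clicked, because the pack stayed put on the slick deck after release, about 2.6 mm back from the stop, and the bystanders looked undisturbed.

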